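Open the light path: swing out the filter and set the iris lever

TASK

Get the microscope's light base ready: with a fingertip, gently push the swing-out filter arm about a quarter turn out to the side, away from the lens. Then push the iris ring's lever around its arc until its pointer stands at the one long mark of the scale, and take your hand away. Only push, never pinch or press hard, and do not disturb the loose things lying about.

Things in the scene. Friction and masses are not known exactly. Their poses are not given: they have to be found in the camera images.
- illuminator: The light base, fixed to the table: white square box 270 x 270 mm, top deck 55 mm above the table, with a black lamp house on its +x side. Origin: under the centre of the white box, at table height; z up; its -x side is the front, towards the robot. In the middle of the deck are a lens (57 mm round, top 80 mm above the table) and around it the dark iris ring (outer diameter 92 mm, 59 to 74 mm above the table).
- iris_axis (a point): Vertical axis of the iris ring: centre of the lens, 75 mm above the table.
- iris_post (a point): Top centre of the upright round post on the iris lever, for pushing: 10 mm diameter, 75 mm from the ring's axis, from the lever (71 mm above the table) up to 105 mm above the table. The lever is black plastic, a flat radial bar 9 mm wide, 65 to 71 mm above the table. It stays where it is left; about 1.6 N at the post moves it.
- iris_pointer (a point): Tip of the lever's narrow pointer, in line with the post, 88 mm from the ring's axis and 67 mm above the table. Turns with the lever.
- iris (a joint): Turn of the iris ring, rad: 0 to 2.2 (hard stops); grows anticlockwise seen from above. At 0 the lever points 135 degrees anticlockwise from the base's +x axis (towards its front left corner). It starts at 0.02 to 0.5 and the long mark always lies 0.4 to 1.8 rad farther on anticlockwise.
- long_mark (a point): Where the pointer's tip has to stand: the inner end of the one long black mark (24 x 4 mm, the others are 11 x 2 mm and 10 degrees apart) on the flat aluminium scale plate round the iris ring (234 mm diameter, its top 58 mm above the table), 88 mm from the ring's axis, given at the pointer's height of 67 mm. The plate is fixed but turned differently each time.
- filter_pivot (a point): Vertical axis of the filter arm: post on the deck, 90 mm to the base's +x and 90 mm to its +y from the lens axis; point 120 mm above the table.
- filter_pin (a point): Top centre of the upright round pin on the filter arm, for pushing: 10 mm diameter, 80 mm from the pivot axis, from the arm (123 mm above the table) up to 161 mm. Arm and round amber filter (69 mm diameter, its centre 127 mm from the pivot) lie 116 to 125 mm above the table, above the iris post.
- filter (a joint): Swing of the filter arm, rad: 0 is over the lens, grows clockwise seen from above, out over the base's +y side; a quarter turn is 1.57, the hard stop 1.75. It stays where it is left; about 1.5 N at the pin moves it. It starts at 0 to 0.15.
- objective: Loose steel objective lens, 29 mm diameter, 48 mm tall, standing on the deck near its +x -y corner. Origin: centre of its underside. Leave alone.
- lens_cap: Loose black cap, 36 mm diameter, 12 mm high, on the deck near its -x -y corner. Origin: centre of its underside. Leave alone.
- slide_box: Loose grey and white slide box, 77 x 97 x 34 mm, on the table on the -y side of the light base. Origin: centre of its underside. Leave alone.
- oil_bottle: Loose small amber bottle, 32 mm diameter, 75 mm tall, on the table on the -y side of the light base. Origin: centre of its underside. Leave alone.
- dishes: Two stacked clear dishes (one piece), 93 mm diameter, 32 mm tall, on the table on the +y side of the light base. Origin: centre of the underside. Leave alone.
- screwdriver: Loose black screwdriver, 160 mm long, lying on the table on the +y side. Leave alone.
- mouse: Loose black computer mouse, 105 x 62 x 34 mm, on the table at the left. Origin: centre of its underside. Leave alone.

How it is judged (in metres and radians):
On the way, in this order (a step that is already met when the one before it is completed fails the run):
1. the filter arm is swung out to the side (joint over 1.25 rad) (value of joint filter above 1.25 rad), for 0.2 s.
2. the iris pointer stands at the long mark (within 4 mm) (horizontal distance between iris_pointer and long_mark below 0.004 m), for 0.3 s.
At the end, for the whole second after the job is handed in: The filter arm is swung out more than 1.25 rad, the tip of the iris pointer is within 4 mm of the inner end of the long mark and at rest (value of joint filter above 1.25 rad and horizontal distance between iris_pointer and long_mark below 0.004 m and velocity of joint iris between -0.02 and 0.02 rad/s); the robot touches nothing.
It fails at once if the fingers press or squeeze the light base or its moving parts with more than 20 N (contact force between the fingers and illuminator above 20 N).
It fails at once if the arm presses the light base or its moving parts with more than 20 N (contact force between the arm and illuminator above 20 N).
It fails at once if a loose thing is lifted, carried or pushed away (more than 10 mm; the screwdriver 15 mm) (distance of any of objective, lens_cap, slide_box, oil_bottle, dishes, mouse from where it was at the start of the episode above 0.01 m or distance of screwdriver from where it was at the start of the episode above 0.015 m).
It also fails if it takes over 51 s, if anything falls off the work surface, if the arm or the gripper's body presses on something with over 40 N, if the wrist force passes 120 N, or if a joint passes its speed limit or range.

ROBOT

A 6-joint arm with a two-finger parallel gripper is mounted at the origin on the work surface. World frame = base frame: x ahead of the robot, y to its left, z up, the work surface at z = 0. Lengths are in mm, angles in degrees, forces in N, time in s.
With the tool pointing down it reaches from about 300 to 950 mm from the base axis. Payload 3.1 kg.
Tool frame: the origin (TCP) lies on the front face of the gripper's body, between the roots of the fingers; the fingertips stand 73 mm ahead of it and the grasp point (between the pads) lies 54 mm ahead of it; z points along the fingers, y is the direction in which the jaws open and shut (so a half turn about z gives the same grasp; the last joint's range is limited). The gripper opens to 85 mm and grips with 20 to 120 N. Pads are 22 mm wide; open, the fingers measure 114 mm over their backs; the gripper's body (76 mm by 85 mm) begins 54 mm behind the grasp point. The pads swing forward as they close: fully open they stand 13 mm farther back than shut.
Start: joints at [-79.567, 17.653, 93.61, -0, 68.738, -3.994], TCP at [155.69, -605.304, 303.872] pointing down, gripper open.
Joint ranges: [-175.34, 175.34], [-45.06, 112.39], [2.9, 150.54], [-68.45, 248.45], [3.09, 151.38], [-168.51, 168.51]. Speed limits (degrees/s): [159.86, 159.86, 180, 180, 180, 180].

INTERFACE

Orientations are given as [roll, pitch, yaw] about the fixed x, y, z axes, in that order (R = Rz(yaw) Ry(pitch) Rx(roll)).
In Python, from rig import manip gives the robot as it stands. The module is installed in compiled form; this text tells all that it offers.
- The arm moves only by the tool apply_moves, never from a script. Its argument "steps" is a list of rows, each a list of 2 entries, a list of its own where there are three numbers: the shift along the world's x, y, z as a fraction of full scale, then the turn, a rotation vector about the world's x, y, z as a fraction of full scale. In form: [[[x, y, z], [rx, ry, rz]], ...]. A call has 1 to 10 rows; each row is the pose to reach, as a shift and turn from the pose commanded when the call began; what a row does not reach only later rows make up. Full scale, the value 1, is 400 mm for a shift and pi/2 rad for a turn. A row lasts 1/8 s, in which the tool goes at most 62.5 mm and 10.7 degrees, less where a joint would pass 70% of its speed; a pose out of reach is approached as far as the arm can. A call with a number of a shift or a turn outside -1 to 1 is refused whole. A call with a gripper value outside its range is refused whole. "jaw" is the closure in counts, from 0 (fully open) to 255 (shut), set as the call begins (left out, the last holds). The fingers move at their own pace and stop on an object; "force" is the grip in N (left out, the last holds). Time passes only in rows, so rows that repeat a pose let the fingers close. It gives the time, the measured TCP pose, the force and the opening at its end, in the units of the state.
- manip.get_obs(): the state, without advancing time (a new reading comes with each control period).
- manip.grab_frame(name): name is "scene" or "top"; returns (picture, depth): 384x512x3 uint8, blue, green, red; 384x512 float32, mm along the optical axis (not along the pixel's ray), 0 where there is no reading.
- manip.get_calibration(name): a dict with "fx", "fy", "cx", "cy" (pixels), "R" (3x3) and "t" (3): a world point X has camera coordinates R X + t. Camera axes: x right, y down, z forward; pixel columns grow to the right and rows downward; lengths in mm; the calibration is good to about 2 mm. A picture is of the moment at which its call begins. get_calibration takes no time and is no camera call.
- manip.sign_off(): hands the job in, once; it reports no verdict.
Trained networks look in the newest picture that a camera, given by its name, has taken for a name from the list of things; names that differ only in an ending like _2 or _b are one class to them, and where a whole thing is asked for, a point or a joint stands for the part that bears it (a point fixed in the world has none). Each returns a list of dicts, best first, with "confidence" (0 to 1); they miss things now and then, are a little off and sometimes report something else, mostly with a low value. They report only what shows in the picture. A call takes as long as a camera call.
- manip.find_in(camera, target): "point" ([column, row] in pixels, amid what is visible of it).
- manip.trace(camera, target): "region" (384x512 bool, what is visible of it) and "point" ([column, row] in pixels, amid what is visible of it).
- manip.spot_point(camera, target): "point" ([column, row] in pixels: a listed point, or the origin of a listed thing).
The state is a dict: "time": time; "qpos": joint angles; "qvel": joint speeds; "effort": joint torques, N m; "tcp_pos": TCP position; "orientation": TCP orientation; "contact_force": force on the tool from outside, world axes, zero at the start; "moment": the same for the moment, N m; "width": finger opening in mm.
Only numpy, scipy, OpenCV 4.12 (cv2) and the standard library are available. Lean on these libraries where they do the work, as an engineer would, in place of code of your own. Each camera call takes 0.05 s, during which the arm holds its last target.

## Working session

There is one attempt and no reset: what is moved stays moved. The work goes in short steps, Python scripts to look and compute and a tool call to move; the robot and the scene stay as the last step left them, time stands still between calls to the robot, and variables do not carry over. Pictures are saved under pics/ and viewed, and the job is handed in when it is done.

Besides the shell and the picture viewer there is one more tool, called after "Request:" as a command line: name --argument value ..., lists and objects as JSON in quotes. apply_moves: Moves the arm, as the interface text tells. Shift numbers are shares of 400 mm and turn numbers shares of pi/2 rad, none past 1 either way. Its arguments: {"type":"object","properties":{"steps":{"type":"array"},"jaw":{"type":"number"},"force":{"type":"number"}},"required":["steps"]}

```bash
mkdir -p pics
cat > h.py <<'E'
from rig import manip
import numpy as np, cv2
def ray(cam,px,z):
    c=manip.get_calibration(cam);R=np.array(c['R']);t=np.array(c['t'])
    d=R.T@np.array([(px[0]-c['cx'])/c['fx'],(px[1]-c['cy'])/c['fy'],1.]);o=-R.T@t
    return o+d*(z-o[2])/d[2]
def proj(cam,X):
    c=manip.get_calibration(cam);p=np.array(c['R'])@np.array(X,float)+np.array(c['t'])
    return p[0]/p[2]*c['fx']+c['cx'],p[1]/p[2]*c['fy']+c['cy']
E
python3 - <<'E'
from h import *
print(manip.get_obs())
for n in ('scene','top'):
    im,d=manip.grab_frame(n); cv2.imwrite(f'pics/{n}0.png',im); np.save(n+'0.npy',d)
    c=manip.get_calibration(n); print(n,c['fx'],-np.array(c['R']).T@np.array(c['t']))
    for t,z in (('iris_axis',75),('iris_post',105),('iris_pointer',67),('long_mark',67),('filter_pivot',120),('filter_pin',161),('illuminator',0)):
        r=manip.spot_point(n,t)
        for q in r[:2]: print(n,t,np.round(q['point'],1),round(q['confidence'],2),ray(n,q['point'],z).round(1))
print(manip.get_obs()['time'])
E
```

```text
{'time': 0.0, 'qpos': array([-7.95637733e+01,  1.77063788e+01,  9.36903704e+01, -4.38569592e-04,
        6.87384360e+01, -3.99401459e+00]), 'qvel': array([0.0261486 , 0.07036698, 0.07725865, 0.11219652, 0.02784888,
       0.07590635]), 'effort': array([ 1.70856065e-04, -4.15253699e+01, -2.76662046e+01,  4.73224395e-05,
        1.01938401e-02, -6.68807356e-07]), 'tcp_pos': array([ 155.59619861, -604.6336272 ,  302.61945738]), 'orientation': array([-1.79865115e+02, -9.00859387e-03,  1.44303902e+01]), 'contact_force': array([-0.41603464, -1.00516591,  0.9809939 ]), 'moment': array([ 0.0448306,  0.0181588, -0.0006151]), 'width': 85.70528714243866}
scene 351.36618692425145 [1365.66687004 -133.38159587  726.39669138]
scene iris_axis [205.9 195.3] 0.7 [507.2 -43.5  75. ]
scene iris_axis [276.4 189.8] 0.46 [530.8 174.6  75. ]
scene long_mark [188.1 185.2] 0.64 [430.4 -89.4  67. ]
scene long_mark [243.8 202.6] 0.63 [559.4  62.6  67. ]
scene filter_pivot [243.9 198.9] 0.72 [608.1  51.1 120. ]
scene filter_pivot [295.3 227.5] 0.46 [754.4 150.3 120. ]
scene filter_pin [222.  178.3] 0.79 [552.4   0.8 161. ]
scene illuminator [212.8 217.3] 0.7 [526.5 -29.4   0. ]
scene illuminator [205.4 199.1] 0.2 [428.8 -37.9   0. ]
top 413.1312072140033 [ 509.17392111   88.9563466  1217.11800079]
top iris_axis [309.7 198.8] 0.7 [520.  -37.2  75. ]
top iris_post [297.  224.6] 0.82 [449.8  -1.  105. ]
top iris_pointer [293.4 225.6] 0.77 [444.8   5.8  67. ]
top iris_pointer [280.2 165.2] 0.36 [612.   45.5  67. ]
top long_mark [319.5 227.2] 0.94 [442.  -66.5  67. ]
top filter_pivot [278.8 164.9] 0.97 [608.   51.3 120. ]
top filter_pivot [223.  159.7] 0.39 [619.  200.2 120. ]
top filter_pin [296.  186.6] 0.72 [549.6   7.7 161. ]
top filter_pin [122.7 241.5] 0.38 [400.  448.4 161. ]
top illuminator [306.4 199.9] 0.96 [517.2 -35.9   0. ]
0.8
```

Run:
```python
import cv2
im=cv2.imread('pics/top0.png'); cv2.imwrite('pics/top0c.png',cv2.resize(im[120:290,200:400],None,fx=3.5,fy=3.5,interpolation=cv2.INTER_CUBIC))
im=cv2.imread('pics/scene0.png'); cv2.imwrite('pics/scene0c.png',cv2.resize(im[120:300,120:380],None,fx=3,fy=3,interpolation=cv2.INTER_CUBIC))
```

```text
(no output)
```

View pics/top0.png

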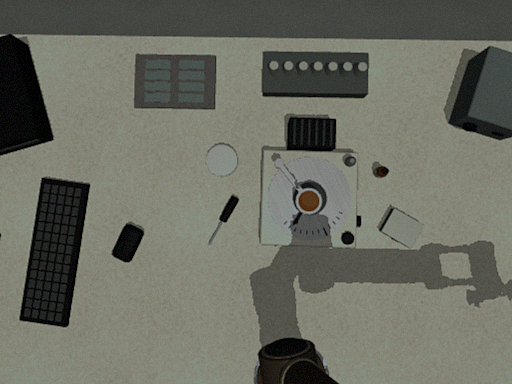

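View pics/scene0.png

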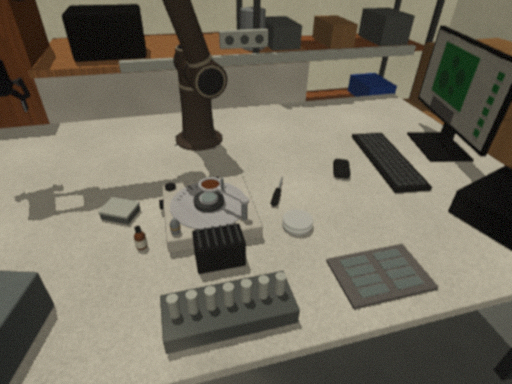

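```bash
sleep 1
```

```text
(no output)
```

View pics/top0c.png

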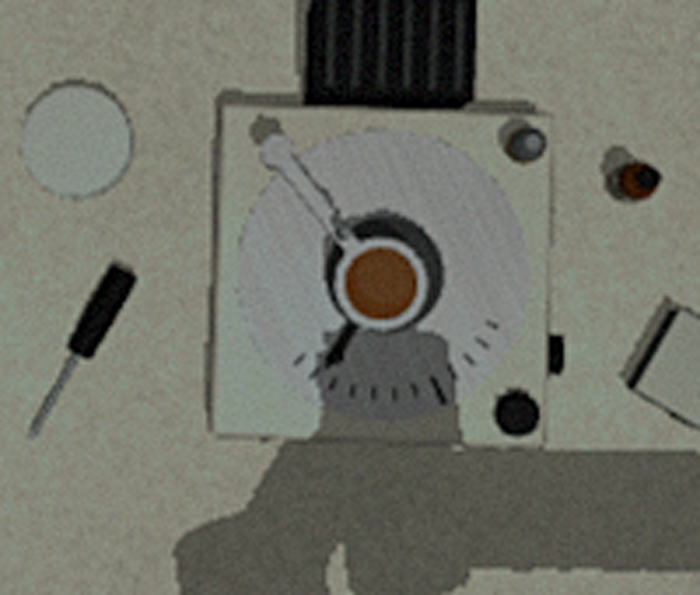

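View pics/scene0c.png

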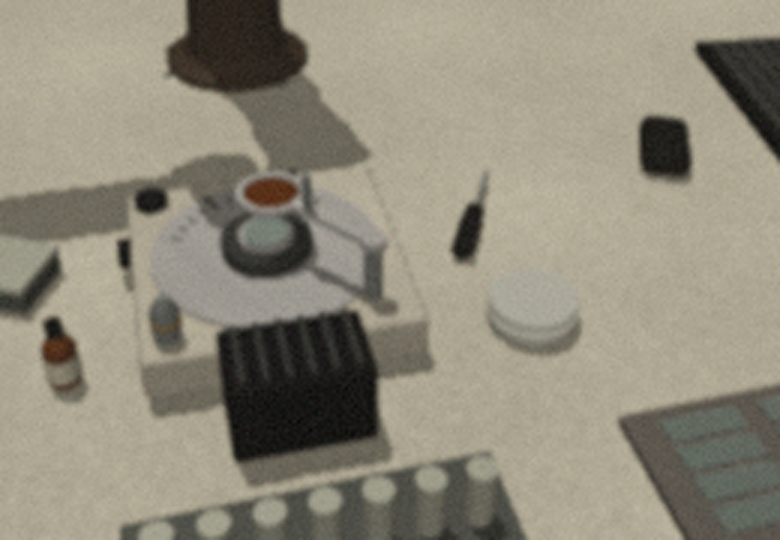

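The top view shows the base with its pivot at (279,165), the filter at about (309,201), the iris lever pointing down-left and ending near (295,225), and the long mark running from about (323,227) to (327,236). Next I'll measure the geometry from this frame.

```bash
cat >> h.py <<'E'
def polar(im,c,z,r0=60,r1=122,cam='top',a0=120,a1=290,da=0.5):
    """radial unwrapping of image about world centre c at height z: rows = angle, cols = radius(mm)"""
    A=np.arange(a0,a1,da);Rr=np.arange(r0,r1,0.5)
    mx=np.zeros((len(A),len(Rr)),np.float32);my=mx.copy()
    for i,a in enumerate(A):
        for j,r in enumerate(Rr):
            mx[i,j],my[i,j]=proj(cam,(c[0]+r*np.cos(np.radians(a)),c[1]+r*np.sin(np.radians(a)),z))
    return A,Rr,cv2.remap(im,mx,my,cv2.INTER_CUBIC)
E
python3 - <<'E'
from h import *
im=cv2.imread('pics/top0.png'); g=cv2.cvtColor(im,cv2.COLOR_BGR2GRAY)
d=np.load('top0.npy')
# box top: points from depth at z ~55
c=manip.get_calibration('top');R=np.array(c['R']);t=np.array(c['t'])
v,u=np.mgrid[0:384,0:512]
P=np.stack([(u-c['cx'])/c['fx']*d,(v-c['cy'])/c['fy']*d,d],-1)
W=(P-t)@R
H=W[...,2]
m=((H>45)&(H<90)&(W[...,0]>360)&(W[...,0]<700)&(abs(W[...,1]+36)<160)).astype(np.uint8)
m=cv2.morphologyEx(m,cv2.MORPH_OPEN,np.ones((5,5)))
n,l,s,ce=cv2.connectedComponentsWithStats(m);k=1+np.argmax(s[1:,4]);print(s[k])
pts=W[l==k][:,:2].astype(np.float32)
r=cv2.minAreaRect(pts);print('box rect',r)
# objects heights: pin, filter
m2=(H>108)&(H<200)&(abs(W[...,0]-540)<110)&(abs(W[...,1])<120)
print('high', m2.sum()); 
q=W[(H>110)&(H<132)&m2]; print(q.mean(0))
amber=(im[...,2].astype(int)-im[...,0]>40)
n,l,s,ce=cv2.connectedComponentsWithStats(amber.astype(np.uint8))
for k in range(1,n):
    if s[k,4]>30: print('amber',ce[k],s[k,4],ray('top',ce[k],124).round(1))
for C in [(519,-37)]:
    A,Rr,p=polar(g,C,58)
    cv2.imwrite('pics/polar0.png',cv2.resize(p,None,fx=5,fy=1.7))
E
```

```text
[ 260  150   98   99 8142]
box rect ((522.424560546875, -36.906402587890625), (271.5234375, 273.0848693847656), 89.26702117919922)
high 775
[533.91741986 -10.68250696 122.40002161]
amber [308.37931034 200.63009404] 319 [514.6 -28.4 124. ]Traceback (most recent call last):
  File "<stdin>", line 24, in <module>
  File "h.py", line 16, in polar
    mx[i,j],my[i,j]=proj(cam,(c[0]+r*np.cos(np.radians(a)),c[1]+r*np.sin(np.radians(a)),z))
                    ~~~~^^^^^^^^^^^^^^^^^^^^^^^^^^^^^^^^^^^^^^^^^^^^^^^^^^^^^^^^^^^^^^^^^^^
  File "h.py", line 8, in proj
    c=manip.get_calibration(cam);p=np.array(c['R'])@np.array(X,float)+np.array(c['t'])
ValueError: time passes only in moves, steps and waits
```

```bash
sed -i 's/^def ray/_C={}\ndef cal(n):\n    if n not in _C: _C[n]=manip.get_calibration(n)\n    return _C[n]\ndef ray/; s/c=manip.get_calibration(cam)/c=cal(cam)/' h.py
python3 - <<'E'
from h import *
im=cv2.imread('pics/top0.png'); g=cv2.cvtColor(im,cv2.COLOR_BGR2GRAY)
A,Rr,p=polar(g,(519.5,-37),58)
cv2.imwrite('pics/polar0.png',cv2.resize(p,None,fx=5,fy=1.7))
# long mark: outside normal ticks, radius 102-111: dark column profile
j=(Rr>102)&(Rr<110); pr=p[:,j].mean(1)
o=np.argsort(pr)[:12];print('mark ang candidates',A[o],pr[o].round())
j=(Rr>90)&(Rr<98); pr=p[:,j].mean(1)
loc=[(A[i],round(pr[i])) for i in range(2,len(A)-2) if pr[i]==pr[i-4 if i>3 else 0:i+5].min()];print(loc)
print(manip.get_obs()['time'])
E
```

```text
mark ang candidates [207.  207.5 206.5 208.  206.  208.5 205.5 209.  205.  212.  212.5 211.5] [14. 17. 23. 32. 40. 51. 57. 68. 70. 74. 75. 76.]
[(np.float64(122.5), 134), (np.float64(129.0), 137), (np.float64(135.5), 74), (np.float64(145.5), 62), (np.float64(150.0), 80), (np.float64(155.5), 37), (np.float64(160.5), 82), (np.float64(165.5), 41), (np.float64(172.0), 82), (np.float64(176.0), 44), (np.float64(182.5), 85), (np.float64(186.5), 45), (np.float64(191.5), 80), (np.float64(197.0), 45), (np.float64(207.0), 20), (np.float64(212.5), 83), (np.float64(217.0), 48), (np.float64(223.0), 137), (np.float64(227.5), 72), (np.float64(233.0), 139), (np.float64(238.0), 79), (np.float64(248.0), 79), (np.float64(253.5), 130), (np.float64(257.5), 133), (np.float64(264.0), 133), (np.float64(268.0), 134), (np.float64(273.0), 133), (np.float64(278.5), 130), (np.float64(285.5), 129)]
0.8
```

View pics/polar0.png

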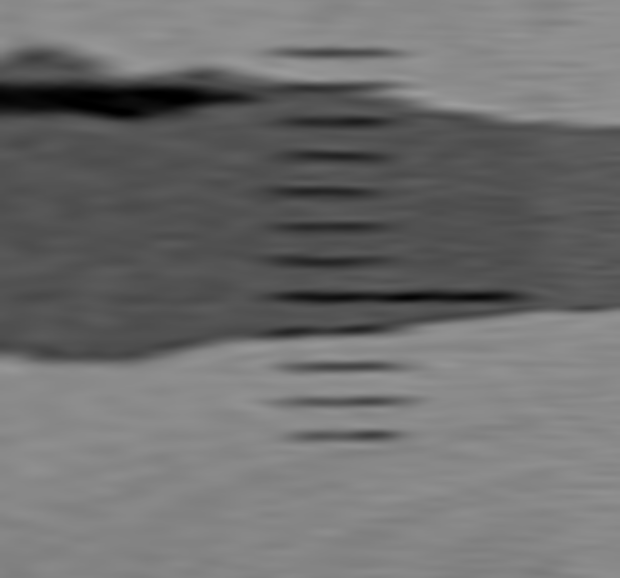

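Working values:

| Item | Value |
|---|---|
| Axis | about (521.5, -37) |
| Long mark bearing | about 207° |
| Lever bearing | about 151° |
| Filter pivot | about (611, 52) |
| Filter arm bearing | about 220° |
| Filter pin | about (550, 0) |

I'll shut the jaws, turn the tool to yaw 90 and move in high.

Request:
apply_moves --steps '[[[0.06,0.09,0],[0,0,0.1]],[[0.14,0.2,0],[0,0,0.21]],[[0.22,0.31,0],[0,0,0.32]],[[0.3,0.43,0],[0,0,0.43]],[[0.38,0.55,0],[0,0,0.54]],[[0.46,0.67,0],[0,0,0.65]],[[0.54,0.78,0],[0,0,0.76]],[[0.6,0.87,0],[0,0,0.84]],[[0.625,0.9,0],[0,0,0.84]],[[0.625,0.9,0],[0,0,0.84]]]' --jaw 255 --force 20

```text
time: 2.05
tcp_pos: [406.0, -245.2, 304.0]
orientation: [-180.0, 0.0, 90.1]
contact_force: [-0.3, -0.3, 0.2]
width: -0.0
```

Request:
apply_moves --steps '[[[0.08,0.11,0],[0,0,0]],[[0.17,0.23,0],[0,0,0]],[[0.26,0.36,0],[0,0,0]],[[0.33,0.46,0],[0,0,0]],[[0.36,0.5,0],[0,0,0]],[[0.36,0.5,0],[0,0,0]]]'

```text
time: 2.8
tcp_pos: [549.9, -46.1, 303.6]
orientation: [-180.0, 0.1, 90.0]
contact_force: [0.8, -0.4, -0.6]
width: 0.1
```

Run:
```python
from h import *
print(manip.get_obs()['tcp_pos'])
for n in ('scene','top'):
    im,d=manip.grab_frame(n); cv2.imwrite(f'pics/{n}1.png',im); np.save(n+'1.npy',d)
    x=manip.get_obs()['tcp_pos']; print(n,proj(n,x-[0,0,73]),proj(n,x))
im=cv2.imread('pics/scene1.png'); cv2.imwrite('pics/scene1c.png',cv2.resize(im[60:260,120:340],None,fx=3,fy=3,interpolation=cv2.INTER_CUBIC))
```

```text
[549.89383815 -46.06709604 303.59856758]
scene (np.float64(203.4262765401783), np.float64(158.66624159075826)) (np.float64(201.50864074322678), np.float64(134.2663449669659))
top (np.float64(321.24690587103424), np.float64(186.24522905007814)) (np.float64(325.83582508784525), np.float64(185.0038322078988))
```

View pics/scene1c.png

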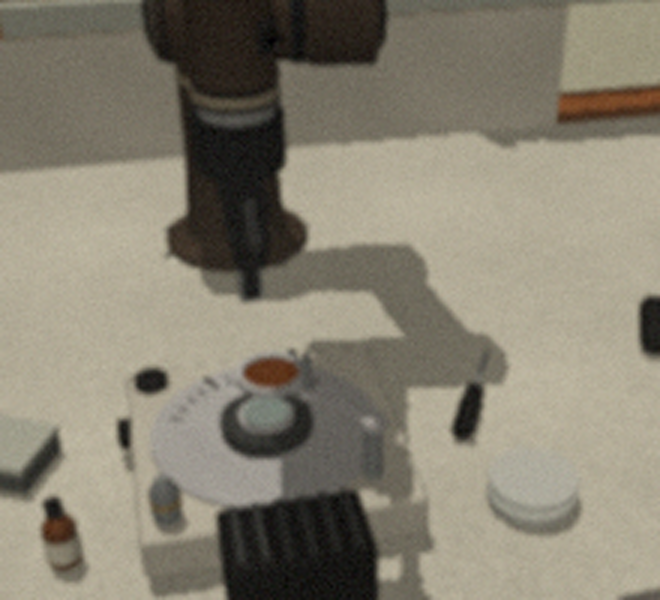

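Request:
apply_moves --steps '[[[0,0,-0.08],[0,0,0]],[[0,0,-0.17],[0,0,0]],[[0,0,-0.22],[0,0,0]],[[0,0.03,-0.22],[0,0,0]],[[0,0.05,-0.22],[0,0,0]],[[0,0.065,-0.22],[0,0,0]],[[0,0.075,-0.22],[0,0,0]],[[-0.01,0.09,-0.22],[0,0,0]],[[-0.02,0.103,-0.22],[0,0,0]],[[-0.02,0.103,-0.22],[0,0,0]]]'

```text
time: 4.15
tcp_pos: [541.2, -3.4, 215.8]
orientation: [-180.0, -0.0, 90.0]
contact_force: [0.6, 0.6, 0.3]
width: 0.2
```

Run:
```python
from h import *
for n in ('scene',):
    im,d=manip.grab_frame(n); cv2.imwrite(f'pics/{n}2.png',im)
    cv2.imwrite('pics/scene2c.png',cv2.resize(im[100:260,130:300],None,fx=4,fy=4,interpolation=cv2.INTER_CUBIC))
o=manip.get_obs();print(o['tcp_pos'],o['contact_force'])
```

```text
[541.28522513  -3.51860026 215.71669323] [0.03645695 0.9991832  0.45020596]
```

View pics/scene2c.png

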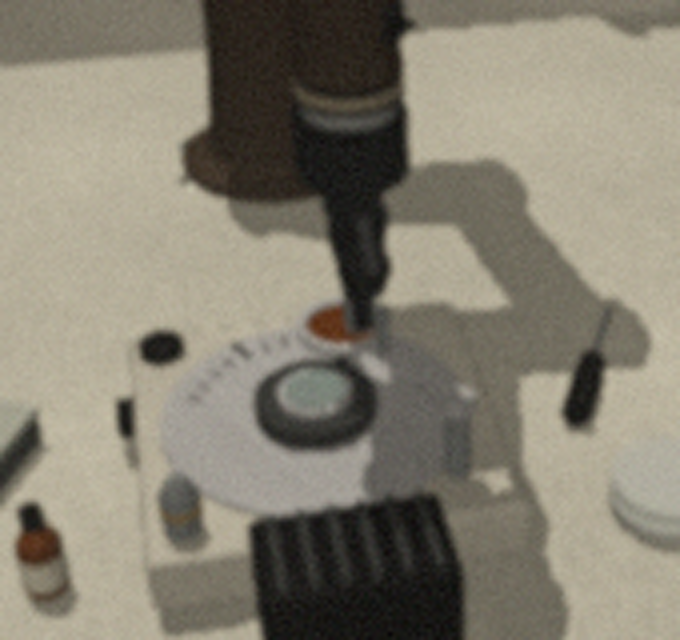

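The finger is at the pin, around (380,325) in the crop, and the force is still small. I'll sweep on along the arc.

Request:
apply_moves --steps '[[[-0.008,0.016,0],[0,0,0]],[[-0.015,0.032,0],[0,0,0]],[[-0.02,0.05,0],[0,0,0]],[[-0.024,0.065,0],[0,0,0]],[[-0.026,0.082,0],[0,0,0]],[[-0.027,0.1,0],[0,0,0]],[[-0.026,0.118,0],[0,0,0]],[[-0.024,0.135,0],[0,0,0]],[[-0.024,0.135,0],[0,0,0]]]'

```text
time: 5.32
tcp_pos: [532.8, 50.9, 216.2]
orientation: [179.9, -0.1, 90.0]
contact_force: [0.0, -0.4, -0.0]
width: 0.1
```

Run:
```python
from h import *
for n in ('scene',):
    im,d=manip.grab_frame(n); cv2.imwrite(f'pics/{n}3.png',im)
    cv2.imwrite('pics/scene3c.png',cv2.resize(im[100:260,130:300],None,fx=4,fy=4,interpolation=cv2.INTER_CUBIC))
o=manip.get_obs();print(o['tcp_pos'],o['contact_force'])
```

```text
[532.850293    50.60099943 216.28112182] [-0.11518583 -0.2399544  -0.57758251]
```

View pics/scene3c.png

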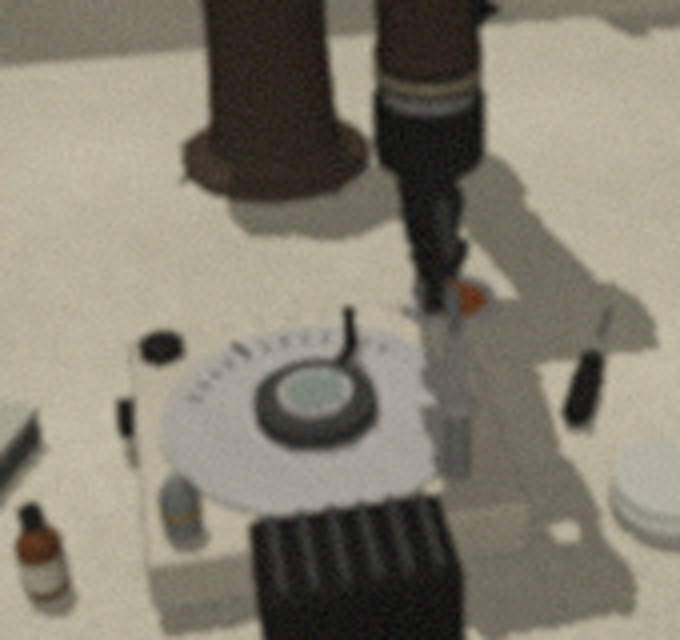

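The filter arm now points towards the robot (amber disc at crop (465,298)) and the lever is uncovered. I'll finish the sweep, then back off and rise.

Request:
apply_moves --steps '[[[0.004,0.017,0],[0,0,0]],[[0.009,0.034,0],[0,0,0]],[[0.016,0.05,0],[0,0,0]],[[0.024,0.065,0],[0,0,0]],[[0.032,0.078,0],[0,0,0]],[[0.04,0.089,0],[0,0,0]],[[0.048,0.098,0],[0,0,0]],[[0.048,0.098,0],[0,0,0]],[[0.045,0.07,0],[0,0,0]],[[0.04,0.04,0.05],[0,0,0]]]'

```text
time: 6.62
tcp_pos: [546.7, 65.1, 234.9]
orientation: [-179.8, 0.0, 90.0]
contact_force: [-0.8, 0.1, 0.7]
width: 0.0
```

Request:
apply_moves --steps '[[[0,0,0.12],[0,0,0]],[[-0.1,0.08,0.16],[0,0,0]],[[-0.2,0.16,0.16],[0,0,0]],[[-0.27,0.21,0.16],[0,0,0]],[[-0.27,0.21,0.16],[0,0,0]]]'

```text
time: 7.25
tcp_pos: [438.8, 150.2, 301.3]
orientation: [179.9, -0.0, 90.1]
contact_force: [0.3, -0.2, 0.2]
width: 0.0
```

Run:
```python
from h import *
ims=[]
for n in ('scene','top'):
    im,d=manip.grab_frame(n); cv2.imwrite(f'pics/{n}4.png',im)
    for t,z in (('iris_axis',75),('iris_post',105),('iris_pointer',67),('long_mark',67),('filter_pivot',120),('filter_pin',161)):
        for q in manip.spot_point(n,t)[:1]: print(n,t,np.round(q['point'],1),round(q['confidence'],2),ray(n,q['point'],z).round(1))
a=cv2.imread('pics/top4.png')[140:270,220:380];cv2.imwrite('pics/top4c.png',cv2.resize(a,None,fx=4.5,fy=4.5,interpolation=cv2.INTER_CUBIC))
b=cv2.imread('pics/scene4.png')[120:260,140:320];cv2.imwrite('pics/scene4c.png',cv2.resize(b,None,fx=4,fy=4,interpolation=cv2.INTER_CUBIC))
print(manip.get_obs()['time'])
```

```text
scene iris_axis [206.4 196.6] 0.75 [514. -43.  75.]
scene iris_post [216.5 177. ] 0.7 [460.8  -1.2 105. ]
scene iris_pointer [217.3 187.1] 0.58 [462.4  -0.7  67. ]
scene long_mark [191.5 184.6] 0.96 [429.6 -78.4  67. ]
scene filter_pivot [242.6 199.3] 0.84 [609.   47.1 120. ]
scene filter_pin [257.1 176.4] 0.96 [566.3 100.  161. ]
top iris_axis [306.3 198. ] 0.64 [522.  -27.8  75. ]
top iris_post [296.6 223.9] 0.69 [4.517e+02 1.000e-01 1.050e+02]
top iris_pointer [291.1 225.3] 0.85 [445.5  12.2  67. ]
top long_mark [321.7 226.6] 0.77 [443.7 -72.5  67. ]
top filter_pin [255.4 182.6] 0.57 [557.7 111.7 161. ]
7.95
```

View pics/top4c.png

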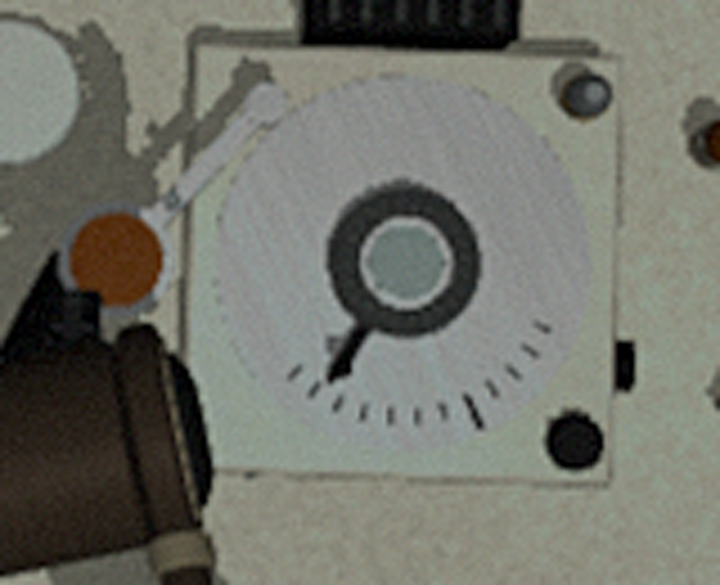

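View pics/scene4c.png

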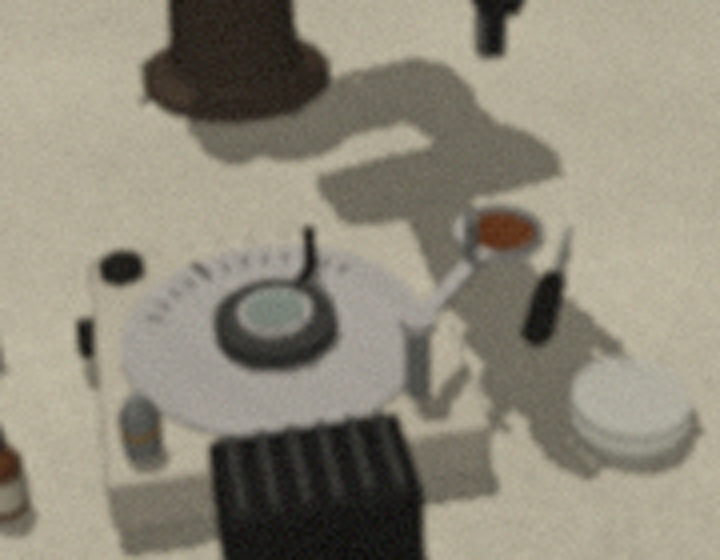

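The filter arm is out (amber disc at crop (116,260)). The whole scale is clear: lens at (405,262), pointer tip near (332,380), long mark from (466,397) to (480,428). I'll refine these.

```bash
cat > meas.py <<'E'
from h import *
def meas(f,lev=True):
    im=cv2.imread(f); g=cv2.cvtColor(im,cv2.COLOR_BGR2GRAY)
    # plate center: refine so tick angles are 10 deg apart & radius consistent
    C=np.array([521.5,-37.])
    # lens (z80) + ring outer(z74): fit circle of dark ring
    big=cv2.resize(g[160:240,270:350],None,fx=8,fy=8,interpolation=cv2.INTER_CUBIC)
    cs=cv2.HoughCircles(cv2.GaussianBlur(big,(9,9),2),cv2.HOUGH_GRADIENT,1,50,param1=80,param2=20,minRadius=60,maxRadius=160)
    if cs is not None:
        for c in cs[0][:3]:
            px=((c[0]+.5)/8-.5+270,(c[1]+.5)/8-.5+160); print('circle r(mm)',c[2]/8*1143/413,ray('top',px,74).round(1))
    for it in range(4):
        A,Rr,p=polar(g,C,58,da=0.25)
        j=(Rr>91)&(Rr<97);pr=255-p[:,j].astype(float).mean(1)
        from scipy.signal import find_peaks
        pk,_=find_peaks(pr,prominence=12,distance=20)
        a=[];
        for k in pk:
            s=slice(max(k-8,0),k+9);w=np.clip(pr[s]-np.percentile(pr[s],20),0,None);a.append((A[s]*w).sum()/w.sum())
        a=np.array(a); n=np.round((a-a[0])/10.)
        # model a_i = a0+10 n + (180/pi/94)*( ex sin(a) - ey cos(a))   e=centre err (true-C)... 
        ar=np.radians(a);k=180/np.pi/94
        M=np.c_[np.ones(len(a)),-k*np.sin(ar)*-1,-k*np.cos(ar)]
        # point P = T+94(cos b,sin b); seen from C=T-e : a=b+k*(-ex sin b+ey cos b)
        M=np.c_[np.ones(len(a)),-k*np.sin(ar),k*np.cos(ar)]
        sol,*_=np.linalg.lstsq(M,a-10*n,rcond=None)
        e=sol[1:]; 
        if it==3: print('ticks',a.round(1),'e',e.round(2))
        C=C+0.8*e
    print('centre from ticks',C)
    return C
if __name__=='__main__':
    import sys
    meas(sys.argv[1])
E
python3 meas.py pics/top4.png
python3 - <<'E'
from h import *
g=cv2.cvtColor(cv2.imread('pics/top4.png'),cv2.COLOR_BGR2GRAY)
for C in ((521.5,-37),(520,-36.5),(519.5,-37)):
    A,Rr,p=polar(g,C,58,da=.25); 
    for lo,hi in ((91,99),(102,109)):
        s=(A>200)&(A<214);pr=255-p[s][:,(Rr>lo)&(Rr<hi)].astype(float).mean(1);w=np.clip(pr-np.median(pr)-10,0,None);print(C,'mark',lo,(A[s]*w).sum()/w.sum())
    A,Rr,p=polar(g,C,67,r0=50,da=.25)
    for lo,hi in ((52,60),(60,68),(77,81),(81,85)):
        s=(A>138)&(A<168);pr=255-p[s][:,(Rr>lo)&(Rr<hi)].astype(float).mean(1);w=np.clip(pr-np.median(pr)-35,0,None);print('   lever',lo,(A[s]*w).sum()/w.sum())
A,Rr,p=polar(g,(520.5,-37),67,r0=50)
cv2.imwrite('pics/polar4.png',cv2.resize(p,None,fx=5,fy=1.7))
E
```

```text
circle r(mm) 28.33284 [522.9 -37.4  74. ]
ticks [136.7 146.3 156.6 166.4 176.5 186.6 196.5 206.6 216.6 226.4 236.6 246.4] e [0.   0.02]
centre from ticks [522.4363865 -36.8996389]
(521.5, -37) mark 91 206.79672631014608
(521.5, -37) mark 102 206.62377341659234
   lever 52 148.06095732812716
   lever 60 148.68185202300265
   lever 77 148.96515281731752
   lever 81 148.28688701663427
(520, -36.5) mark 91 207.50082613973564
(520, -36.5) mark 102 207.25567209700216
   lever 52 147.7739191642765
   lever 60 148.45807983380325
   lever 77 148.32680775399203
   lever 81 148.14184315531003
(519.5, -37) mark 91 207.38371975466737
(519.5, -37) mark 102 207.1465022722193
   lever 52 147.07623368437643
   lever 60 147.70062803630788
   lever 77 147.7752262280954
   lever 81 147.67747564935064
```

View pics/polar4.png

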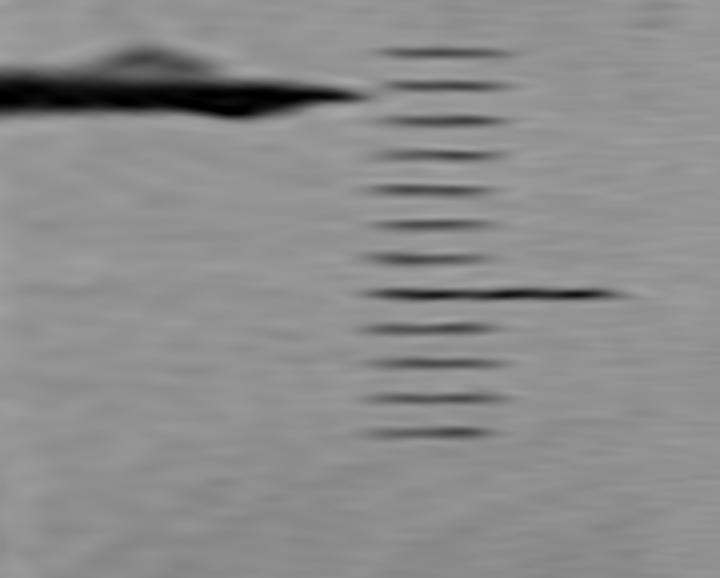

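The tick fit and the lens circle agree on the centre: (522.4,-36.9). The mark is at 206.5° and the lever at 148.7°. I'll come down on the lever's +y side.

Request:
apply_moves --steps '[[[0.02,-0.1,0],[0,0,0]],[[0.04,-0.2,0],[0,0,0]],[[0.045,-0.265,0],[0,0,0]],[[0.045,-0.275,-0.04],[0,0,0]],[[0.045,-0.275,-0.14],[0,0,0]],[[0.045,-0.275,-0.24],[0,0,0]],[[0.045,-0.275,-0.32],[0,0,0]],[[0.045,-0.275,-0.345],[0,0,0]],[[0.045,-0.275,-0.345],[0,0,0]]]'

```text
time: 9.07
tcp_pos: [457.6, 40.4, 161.2]
orientation: [-179.9, -0.0, 90.1]
contact_force: [0.0, 0.2, 1.0]
width: -0.1
```

Run:
```python
from h import *
im,d=manip.grab_frame('scene'); cv2.imwrite('pics/scene5c.png',cv2.resize(im[120:260,140:320],None,fx=4,fy=4,interpolation=cv2.INTER_CUBIC))
o=manip.get_obs();print(o['time'],o['tcp_pos'],o['contact_force'])
C=np.array([522.4,-36.9]);cmd=np.array([458.1,39.9])
for a in np.r_[148.7,np.arange(152,206,6),206.5]:
    p=C+75*np.array([np.cos(np.radians(a)),np.sin(np.radians(a))]); f=p+[0,16]; print(a,f.round(1),((f-cmd)/400).round(4))
```

```text
9.125 [458.45518752  40.26590452 162.21755014] [ 0.04266552 -0.50237924 -0.18487604]
148.7 [458.3  18.1] [ 0.0005 -0.0546]
152.0 [456.2  14.3] [-0.0048 -0.064 ]
158.0 [452.9   7.2] [-0.0131 -0.0818]
164.0 [ 4.503e+02 -2.000e-01] [-0.0195 -0.1003]
170.0 [448.5  -7.9] [-0.0239 -0.1194]
176.0 [447.6 -15.7] [-0.0263 -0.1389]
182.0 [447.4 -23.5] [-0.0266 -0.1585]
188.0 [448.1 -31.3] [-0.0249 -0.1781]
194.0 [449.6 -39. ] [-0.0212 -0.1974]
200.0 [451.9 -46.6] [-0.0154 -0.2161]
206.5 [455.3 -54.4] [-0.0071 -0.2357]
```

View pics/scene5c.png

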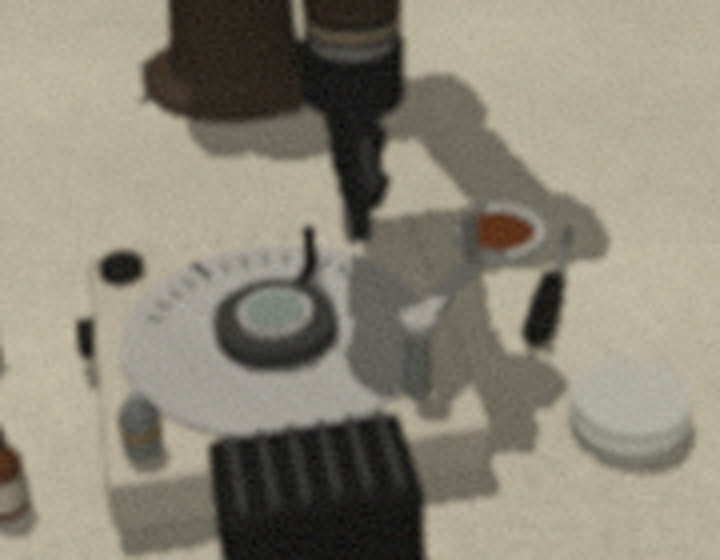

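The finger is clear, just beside the post (post at (310,240) in the crop, fingertip at (358,237)). I'll push most of the way and look before finishing.

Request:
apply_moves --steps '[[[0,-0.035,0],[0,0,0]],[[0,-0.054,0],[0,0,0]],[[-0.005,-0.064,0],[0,0,0]],[[-0.013,-0.082,0],[0,0,0]],[[-0.0195,-0.1,0],[0,0,0]],[[-0.024,-0.119,0],[0,0,0]],[[-0.026,-0.139,0],[0,0,0]],[[-0.0265,-0.158,0],[0,0,0]],[[-0.025,-0.178,0],[0,0,0]],[[-0.025,-0.178,0],[0,0,0]]]'

```text
time: 10.38
tcp_pos: [448.6, -32.3, 161.9]
orientation: [179.9, 0.1, 90.0]
contact_force: [0.5, 0.0, 0.9]
width: -0.1
```

Run:
```python
from h import *
for n in('scene','top'):
    im,d=manip.grab_frame(n); cv2.imwrite(f'pics/{n}6.png',im)
o=manip.get_obs();print(o['time'],o['tcp_pos'],o['contact_force'])
a=cv2.imread('pics/scene6.png')[120:260,140:320];b=cv2.imread('pics/top6.png')[160:270,260:380]
cv2.imwrite('pics/s6.png',cv2.resize(a,None,fx=4,fy=4,interpolation=cv2.INTER_CUBIC));cv2.imwrite('pics/t6.png',cv2.resize(b,None,fx=5,fy=5,interpolation=cv2.INTER_CUBIC))
```

```text
10.475 [448.8246967  -31.85422784 162.11218164] [ 0.60333933 -0.64322691 -0.30274944]
```

View pics/s6.png

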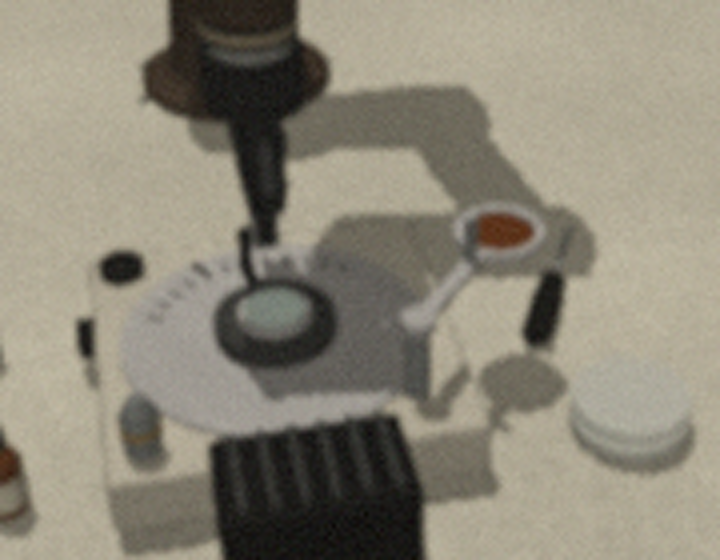

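View pics/t6.png

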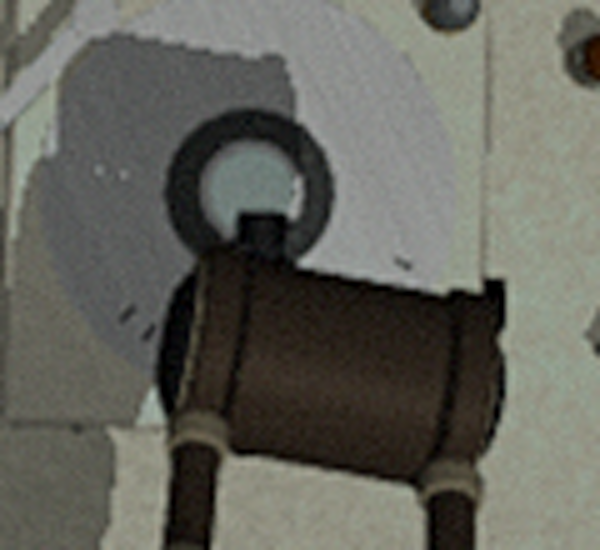

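The scene camera shows the post at crop (245,240), short of the mark at (203,268). The top view is hidden by the arm. I'll push 12° more, then withdraw to measure.

Request:
apply_moves --steps '[[[0.004,-0.019,0],[0,0,0]],[[0.0095,-0.038,0],[0,0,0]],[[0.0095,-0.038,0],[0,0,0]],[[0.005,0.0,0],[0,0,0]],[[0,0.08,0],[0,0,0]],[[0,0.15,0.1],[0,0,0]],[[0,0.25,0.22],[0,0,0]],[[0,0.37,0.345],[0,0,0]],[[0,0.45,0.345],[0,0,0]],[[0,0.45,0.345],[0,0,0]]]'

```text
time: 11.72
tcp_pos: [448.1, 151.5, 301.2]
orientation: [179.8, -0.1, 90.3]
contact_force: [-1.3, -0.2, 0.0]
width: 0.2
```

```bash
cat > lev.py <<'E'
from h import *
import sys
k=sys.argv[1]
im,d=manip.grab_frame('top'); cv2.imwrite(f'pics/top{k}.png',im)
s,_=manip.grab_frame('scene'); cv2.imwrite(f'pics/scene{k}.png',s)
o=manip.get_obs();print(o['time'],o['tcp_pos'])
g=cv2.cvtColor(im,cv2.COLOR_BGR2GRAY);C=(522.4,-36.9)
A,Rr,p=polar(g,C,58,da=.25)
for lo,hi in ((94,99),(102,109)):
    pr=255-p[:,(Rr>lo)&(Rr<hi)].astype(float).mean(1);i=np.argmax(pr);s=slice(i-12,i+13);w=np.clip(pr[s]-np.median(pr)-15,0,None);print('mark',lo,round((A[s]*w).sum()/w.sum(),2))
A,Rr,p=polar(g,C,67,r0=50,da=.25)
for lo,hi in ((52,60),(60,68),(72,77),(77,82),(82,86)):
    pr=255-p[:,(Rr>lo)&(Rr<hi)].astype(float).mean(1);i=np.argmax(pr);s=slice(i-36,i+37);w=np.clip(pr[s]-np.median(pr)-40,0,None);print('   lever',lo,round((A[s]*w).sum()/w.sum(),2),A[i])
cv2.imwrite(f'pics/t{k}.png',cv2.resize(im[140:270,220:380],None,fx=4.5,fy=4.5,interpolation=cv2.INTER_CUBIC))
cv2.imwrite(f'pics/p{k}.png',cv2.resize(p,None,fx=5,fy=.85))
E
python3 lev.py 7
```

```text
11.825 [447.33719589 149.20229244 299.43323556]
mark 94 206.62
mark 102 206.43
   lever 52 200.5 199.0
   lever 60 200.74 200.25
   lever 72 201.25 200.0
   lever 77 202.08 200.25
   lever 82 201.05 200.75
```

View pics/t7.png

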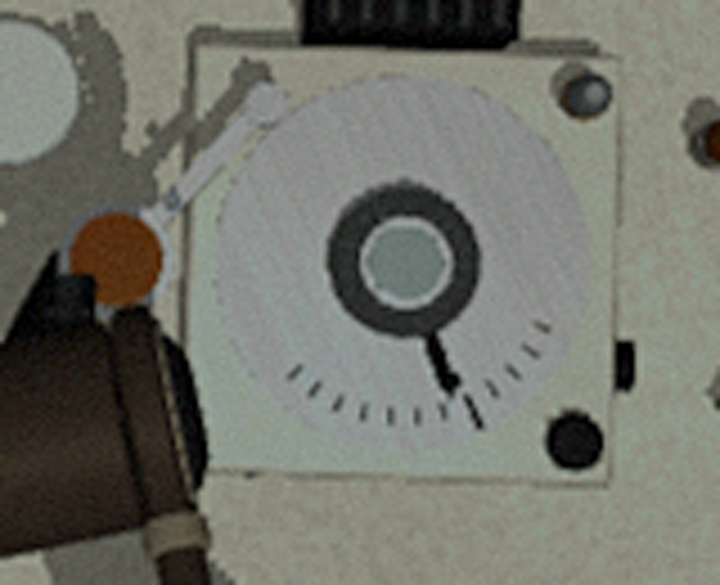

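View pics/p7.png

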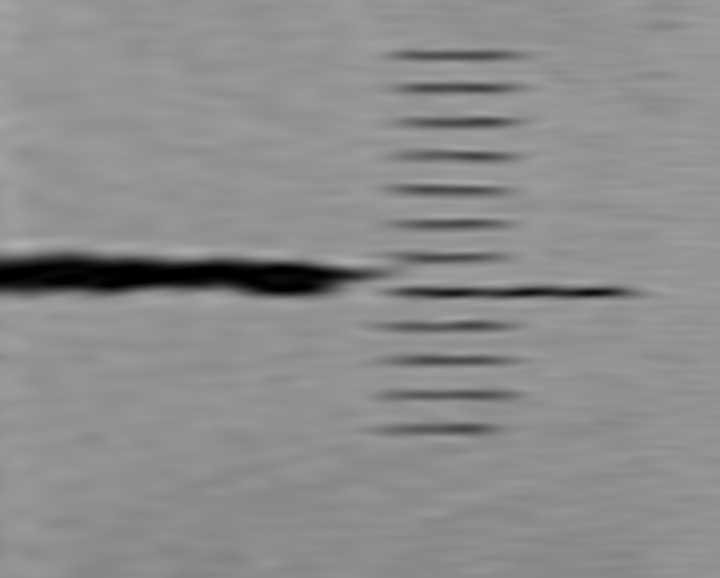

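The lever stands at about 200.7° and the mark at 206.5°, so about 5.8° remains. The push matches the commanded angle to +0.7°, so I'll push to a nominal 205.8°.

Request:
apply_moves --steps '[[[0.005,-0.12,0],[0,0,0]],[[0.01,-0.26,0],[0,0,0]],[[0.01,-0.37,-0.04],[0,0,0]],[[0.01,-0.41,-0.15],[0,0,0]],[[0.01,-0.42,-0.26],[0,0,0]],[[0.01,-0.42,-0.33],[0,0,0]],[[0.01,-0.43,-0.345],[0,0,0]],[[0.01,-0.46,-0.345],[0,0,0]],[[0.01,-0.48,-0.345],[0,0,0]],[[0.01,-0.488,-0.345],[0,0,0]]]'

```text
time: 13.08
tcp_pos: [453.1, -47.4, 163.2]
orientation: [179.8, 0.0, 90.0]
contact_force: [-0.2, 0.8, 1.1]
width: 0.0
```

Request:
apply_moves --steps '[[[0.002,-0.006,0],[0,0,0]],[[0.005,-0.012,0],[0,0,0]],[[0.007,-0.0175,0],[0,0,0]],[[0.007,-0.0175,0],[0,0,0]],[[0.007,-0.0175,0],[0,0,0]],[[0.005,0.01,0],[0,0,0]],[[0,0.08,0],[0,0,0]],[[0,0.15,0.06],[0,0,0]],[[0,0.22,0.18],[0,0,0]],[[0,0.3,0.3],[0,0,0]]]'

```text
time: 14.32
tcp_pos: [451.2, 74.6, 282.5]
orientation: [-179.9, 0.0, 90.0]
contact_force: [0.8, -0.3, 0.5]
width: -0.0
```

Request:
apply_moves --steps '[[[0,0.1,0.04],[0,0,0]],[[0,0.19,0.05],[0,0,0]],[[0,0.19,0.05],[0,0,0]]]'

```text
time: 14.7
tcp_pos: [451.8, 151.6, 302.4]
orientation: [179.9, -0.0, 90.3]
contact_force: [0.1, 0.1, -0.5]
width: 0.3
```

```bash
python3 lev.py 8
python3 - <<'E'
from h import *
for n in('top','scene'):
    for t,z in (('iris_pointer',67),('long_mark',67),('filter_pin',161)):
        for q in manip.spot_point(n,t)[:1]: print(n,t,round(q['confidence'],2),ray(n,q['point'],z).round(1))
E
```

```text
14.8 [451.41070118 149.59683775 301.3017198 ]
mark 94 206.63
mark 102 206.48
   lever 52 205.88 207.5
   lever 60 205.96 205.25
   lever 72 206.37 205.25
   lever 77 206.86 205.25
   lever 82 206.2 205.5
top iris_pointer 0.73 [ 626.2 -140.7   67. ]
top long_mark 0.86 [438.3 -75.6  67. ]
top filter_pin 0.65 [548.8 110.4 161. ]
scene iris_pointer 0.64 [448.4 -76.9  67. ]
scene long_mark 0.88 [440.4 -77.8  67. ]
scene filter_pin 0.73 [566.9 104.9 161. ]
```

View pics/t8.png

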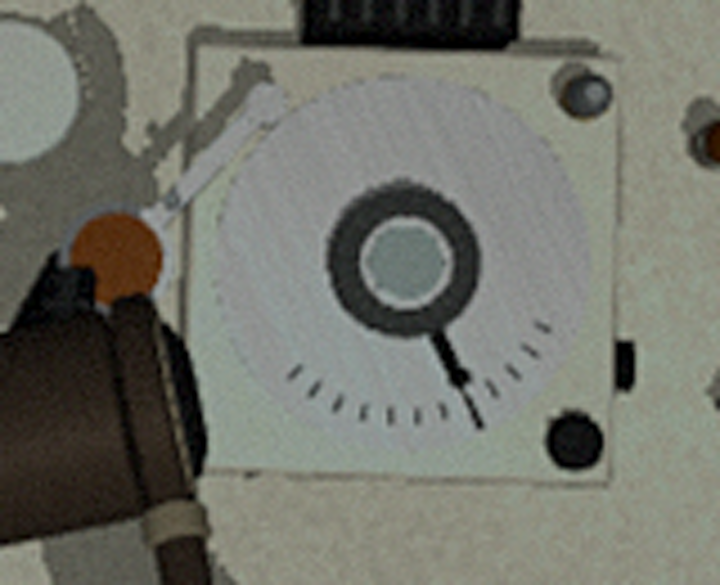

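View pics/p8.png

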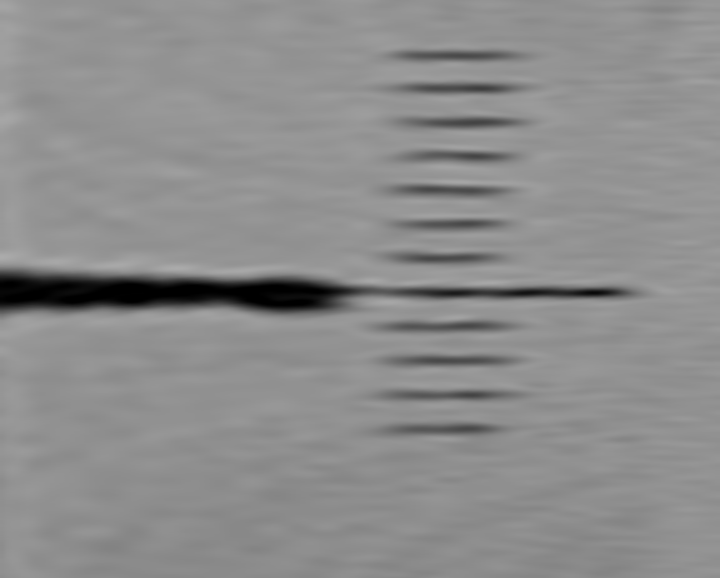

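The pointer runs straight into the long mark: lever about 206.1°, mark about 206.5°, roughly 0.7 mm apart at the tip. The filter is still out and the hand is clear, with the tip near z = 228, so I'm handing in.

```bash
python3 -c "
from h import *
print(manip.sign_off()); print(manip.get_obs()['time'])"
```

```text
the job is handed in; nothing more can be done
None
the job is handed in; nothing more can be done
```

I swung the filter arm out to the side, pushed the iris lever to the long mark in two passes, took the hand away and handed in at about 15 s of the 51 s. No verdict was reported.

- **Filter arm:** it stands at about 1.6 rad (over 1.25 needed), estimated from the pin and pivot positions in the pictures, which scatter by several mm. It had not moved in the later pictures.
- **Iris pointer:** the last top picture puts the lever at about 206.1° and the long mark at about 206.5°, less than 1 mm apart at the tip (4 mm allowed).
- **Contact:** the closed fingertips only pushed from the side. Every force reading I took was around 1 N, which is about the sensor's noise. The hand ended about 65 mm above the tallest part of the base.
- **Loose things:** those in the last top-view crop (objective, lens cap, dishes) look unmoved. I did not measure any of them, and did not recheck the mouse, slide box or screwdriver after the last moves.

Two network readings disagreed with this. The last top-camera reading for the pointer was a false hit well away from it, at (626, -141). The scene camera put the pointer about 8 mm from the mark, nearly all of it along the mark's length. I trusted the direct measurement on the top picture, which also agreed with the fitted centre of the scale.

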